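# Free the torch from its dock and light up the wine label

## Robot

A 6-joint arm with a two-finger parallel gripper is mounted at the origin on a cart in front of the work surface, level with it; the furniture and walls round the work are solid. World frame = base frame: x ahead of the robot, y to its left, z up, the work surface at z = 0. Lengths are in m, angles in degrees, forces in N, time in s.
With the tool pointing down it reaches from about 0.25 to 0.725 m from the base axis. Payload 9.7 kg.
Tool frame: the origin (TCP) lies at the very end of the fingers, on their centre line; the grasp point (between the pads) lies 19 mm behind it (bot.hold_point_z is the distance from the TCP to the grasp point, in m); z points along the fingers, y is the line along which they close (so a half turn about z gives the same grasp; the last joint's range is limited). The gripper opens to 85 mm and grips with 20 to 120 N. Pads are 22 mm wide; open, the fingers measure 114 mm over their backs; the gripper's body (76 mm by 85 mm) begins 54 mm behind the grasp point. The pads swing forward as they close: fully open they stand 13 mm farther back than shut.
Start: joints at [-72.078, 4.979, 10.078, 95.1, 0, 90], TCP at [0.169, -0.523, 0.231] pointing down, gripper open.
Joint ranges: [-179.16, 179.16], [-48.56, 103.87], [-65.8, 70.77], [-126.05, 130.52], [-82.76, 87.17], [-180, 180]. Speed limits (degrees/s): [127.2, 127.2, 147.25, 180, 180, 180].

## Interface

Orientations are given as [roll, pitch, yaw] about the fixed x, y, z axes, in that order (R = Rz(yaw) Ry(pitch) Rx(roll)).
In Python, from workcell import bot gives the robot as it stands.
- The arm moves only by the tool play_rows, never from a script. Its argument "targets" is a list of rows, each an object with "grip": the closure in counts, from 0 (fully open) to 255 (shut); "linear": the shift along the world's x, y, z in cm, a list of three; "delta_rot": the turn, a rotation vector about the world's x, y, z in rad, a list of three. A call has 1 to 10 rows; each row is the pose to reach, as a shift and turn from the pose commanded when the call began; what a row does not reach only later rows make up. A row lasts 1/10 s, in which the tool goes at most 50 mm and 8.59 degrees, less where a joint would pass 70% of its speed; a pose out of reach is approached as far as the arm can. A call with a gripper value outside its range is refused whole. The fingers move at their own pace and stop on an object; "force" is the grip in N (left out, the last holds). Time passes only in rows, so rows that repeat a pose let the fingers close. It gives the time, the measured TCP pose, the force, the opening and the grip force at its end, in the units of the state.
- bot.get_obs(): the state, without advancing time (a new reading comes with each control period).
- bot.camera(name): name is "side" or "top" or "wrist"; returns a dict with "color" (400x640x3 uint8, red, green, blue), "range_z" (400x640 float32, m along the optical axis (not along the pixel's ray), 0 where there is no reading), "fov_y" (degrees; the focal length in pixels is half the picture's height over the tangent of half this angle, whatever the lens; pixels are square), "cx", "cy" (the principal point, pixels), "world_to_cam" (4x4, takes a point from world to camera coordinates). Camera axes: x right, y up, looking along -z (the intrinsics and any distortion apply to the point x, -y, -z); pixel columns grow to the right and rows downward; lengths in m; the calibration is good to about 2 mm. A picture is of the moment at which its call begins.
- bot.job_done(): hands the job in; it is judged then, once.
Trained networks look in a picture, given as the dict that the camera call returned (one of the last four; its "shot" number tells which), for a name from the list of things; names that differ only in an ending like _2 or _b are one class to them, and where a whole thing is asked for, a point or a joint stands for the part that bears it (a point fixed in the world has none). Each returns a list of dicts, best first, with "conf" (0 to 1); they miss things now and then, are a little off and sometimes report something else, mostly with a low value. They report only what shows in the picture. A call takes as long as a camera call. They do not tell look-alikes from the thing itself.
- bot.search_frame(picture, target): "box" ([left, top, right, bottom] in pixels, round what is visible of it).
- bot.trace(picture, target): "pixels" (400x640 bool, what is visible of it) and "box" ([left, top, right, bottom] in pixels, round what is visible of it).
- bot.pinpoint(picture, target): "pixel" ([column, row] in pixels: a listed point, or the origin of a listed thing).
The state is a dict: "time": time; "q": joint angles; "qd": joint speeds; "joint_efforts": joint torques, N m; "ee_pos": TCP position; "tcp_rot": TCP orientation; "wrist_force": force on the tool from outside, world axes, zero at the start; "torque": the same for the moment, N m; "opening": finger opening in m; "grasp_force": force on a finger pad.
Only numpy, scipy, OpenCV 4.12 (cv2) and the standard library are available. Lean on these libraries where they do the work, as an engineer would, in place of code of your own. Each camera call takes 0.05 s, during which the arm holds its last target. There are 200 camera calls.

## Task

The pocket torch stands lens-down in its charging dock, locked in by a quarter-turn keeper. While the torch is still seated, turn the keeper fully open, by its upright black knob; then draw the torch out and aim it at the middle of the front label of the still wine bottle (the shorter, straight-sided bottle with round shoulders among the two taller sparkling ones with sloping shoulders), slanting down from the front and well tilted from vertical, lens about 20 cm from the label. Finish while still holding it steady in the air like that, with the keeper left open; do not push the bottles or the other things about.

Things in the scene. Friction and masses are not known exactly. Their poses are not given: they have to be found in the camera images.
- torch: dark metal torch, 163 mm long, about 160 g. Origin: centre of the lens face; z runs from lens to tail, so the light (taken as on) shines along -z. Head 46 mm in diameter from z = 0 to 35 mm, then a flat shoulder, then a straight round body 28 mm in diameter up to the tail, where to grip it. At the start upright, lens down, loose in the dock's cup; its yaw does not matter.
- torch_tail (a point): centre of the torch's tail end, 163 mm along its z axis from the lens
- dock: charging dock fixed to the worktop: base plate 78 x 150 x 8 mm (its own x, y) with a round open cup for the torch. Origin: on the worktop under the cup's axis; z up. Cup floor z = 8 mm, rim z = 40 mm, 50 mm wide inside, 66 mm outside: lift the torch straight up by over 35 mm to clear it. The keeper's post stands at y = -62 mm.
- keeper (a joint): flat steel keeper on the post, a vertical hinge: 0 = closed (its 16 mm wide tongue lies over the shoulder of the torch's head), 1.571 = fully open, at the stop (tongue points along the dock's -x). Opens counter-clockwise seen from above, stays where left, takes about 1 N at the knob. Starts at 0 to 0.2.
- keeper_hinge (a point): point on the keeper's vertical hinge axis, 44 mm above the worktop, 62 mm from the torch's axis
- keeper_grip (a point): point on the axis of the keeper's upright round black knob, 10 mm below its top; knob 18 mm in diameter, top 84 mm above the worktop; the flat arm under it has its top face at 52 mm. The knob circles 55 mm from the hinge axis: closed it lies toward the dock's -x -y from the hinge, open toward +x -y.
- wine: still wine bottle, dark glass, 78 mm in diameter, 301 mm tall, straight sides, round shoulders, pale label; stands on the worktop at the back. Origin: centre of its underside; its -x axis points out of the front of the label, roughly toward the robot.
- wine_label (a point): middle of the wine bottle's front label, on the glass, 92 mm above the bottle's foot
- sparkling_1: sparkling wine bottle, 87 mm in diameter, 330 mm tall, sloping shoulders, at the back; leave it. Origin: centre of its underside
- sparkling_2: another sparkling wine bottle, 87 mm in diameter, 330 mm tall, sloping shoulders, at the back; leave it. Origin: centre of its underside
- jigger: steel double jigger, 45 mm in diameter, 80 mm tall, on the worktop to the left of the dock; leave it. Origin: centre of its underside
- stopper: chrome bottle stopper, 36 mm in diameter, 65 mm tall, standing on its ball; leave it. Origin: centre of its underside
- bitters: small dropper bottle, 33 mm in diameter, 102 mm tall, behind the dock; leave it. Origin: centre of its underside
- toothpicks: small jar with a black cap, 45 mm in diameter, 105 mm tall, behind the dock; leave it. Origin: centre of its underside
- tongs: ice tongs lying flat, 34 x 160 x 12 mm, on the left; leave them. Origin: centre of the underside
Mind the look-alikes: they are no part of the job. There is more than one size of the dock; the one meant has the size given above.

How it is judged:
By the outcome, as a careful person would: the job done as asked, in the order asked, and still so for the second after the job is handed in, while the arm keeps its last pose, push and grip.
It also fails if it takes over 56 s, if anything falls off the work surface, if the arm or the gripper's body presses on something with over 40 N, if the wrist force passes 120 N, or if a joint passes its speed limit or range.

## Working session

There is one attempt and no reset: what is moved stays moved. The work goes in short steps, Python scripts to look and compute and a tool call to move; the robot and the scene stay as the last step left them, time stands still between calls to the robot, and variables do not carry over. Pictures are saved under pics/ and viewed, at most 10 in all, crops included, and the job is handed in when it is done.

Besides the shell and the picture viewer there is one more tool, called after "Request:" as name([rows], argument=value, ...), one row to a line, values as JSON. play_rows: Moves the arm, as the interface text tells. Its arguments: {"type":"object","properties":{"targets":{"type":"array","items":{"type":"object","properties":{"grip":{"type":"number"},"linear":{"type":"array","items":{"type":"number"}},"delta_rot":{"type":"array","items":{"type":"number"}}}}},"force":{"type":"number"}},"required":["targets"]}

```bash
ls; mkdir -p pics
cat > h.py <<'E'
import numpy as np, cv2
from workcell import bot
def K(p):
    f=200/np.tan(np.radians(p["fov_y"])/2); return f
def deproj(p,u,v,d):
    f=K(p); c=np.array([(u-p["cx"])/f*d, -(v-p["cy"])/f*d, -d,1.0])
    return (np.linalg.inv(p["world_to_cam"])@c)[:3]
def ray(p,u,v):
    M=np.linalg.inv(p["world_to_cam"]); o=M[:3,3]; d=deproj(p,u,v,1.0)-o; return o,d
def atz(p,u,v,z):
    o,d=ray(p,u,v); return o+d*(z-o[2])/d[2]
def proj(p,X):
    c=p["world_to_cam"]@np.append(X,1); f=K(p); return p["cx"]+f*c[0]/-c[2], p["cy"]-f*c[1]/-c[2]
def cloud(p):
    v,u=np.mgrid[0:400,0:640]; d=p["range_z"]; f=K(p)
    c=np.stack([(u-p["cx"])/f*d,-(v-p["cy"])/f*d,-d,np.ones_like(d)],-1)
    return (c@np.linalg.inv(p["world_to_cam"]).T)[...,:3], d>0
def save(p,n): cv2.imwrite(n,p["color"][:,:,::-1])
E
python3 - <<'E'
from h import *
np.set_printoptions(precision=4,suppress=True)
for n in ("top","side"):
    p=bot.camera(n); save(p,f"pics/{n}0.png"); C,ok=cloud(p)
    print(n,[k for k in p], p["fov_y"],p["cx"],p["cy"],np.linalg.inv(p["world_to_cam"])[:3,3], p.get("distortion"))
    for t in "torch_tail keeper_hinge keeper_grip wine_label torch dock wine sparkling_1 jigger stopper bitters toothpicks tongs".split():
        for r in bot.pinpoint(p,t)[:3]:
            u,v=r["pixel"]; i,j=int(np.clip(round(v),0,399)),int(np.clip(round(u),0,639))
            print(t,round(r["conf"],2),np.round(r["pixel"],1),C[i,j] if ok[i,j] else None)
E
```

```text
pics
top ['color', 'range_z', 'fov_y', 'cx', 'cy', 'world_to_cam', 'shot'] 55.08541748924419 322.03502954851183 201.41076740111583 [ 0.3106 -0.0964  1.2506] None
torch_tail 0.72 [326.7 238.7] [ 0.4617 -0.1131  0.0499]
torch_tail 0.55 [307.4 236.9] [ 0.4536 -0.0551  0.172 ]
keeper_hinge 0.95 [412.2 238.6] [ 0.4507 -0.3738  0.075 ]
keeper_hinge 0.77 [476.4 232.6] [ 0.4682 -0.5875  0.0378]
keeper_hinge 0.72 [357.3 159.9] [ 0.7055 -0.216   0.0906]
keeper_grip 0.69 [434.1 256.1] [ 0.3941 -0.4254  0.1134]
keeper_grip 0.68 [490.1 237.2] [ 0.4513 -0.6198  0.0615]
keeper_grip 0.67 [341.3 252.5] [ 0.4169 -0.1539  0.0809]
wine_label 0.57 [242.5 174.6] [0.6695 0.1506 0.0819]
torch 0.69 [309.6 243.8] [ 0.4418 -0.0609  0.1001]
dock 0.97 [386.6 237.4] [ 0.4674 -0.3086  0.01  ]
dock 0.92 [312.1 244.1] [ 0.4456 -0.066   0.0657]
dock 0.62 [456.9 230.9] [ 0.4806 -0.5388  0.007 ]
wine 0.66 [242.8 166.8] [0.6776 0.1362 0.1377]
wine 0.3 [308.5 235.3] [ 0.459  -0.0581  0.1735]
sparkling_1 0.75 [275.2 167.1] [0.6803 0.041  0.1205]
sparkling_1 0.69 [341.6 252.4] [ 0.4164 -0.1567  0.0851]
sparkling_1 0.56 [21
[... 857 characters left out ...]
90.2 245.8] [ 0.4474 -0.6205  0.0624]
keeper_grip 0.43 [341.6 238.5] [ 0.4074 -0.1627  0.077 ]
torch 0.62 [310.3 240.4] [ 0.436  -0.0559  0.0364]
torch 0.27 [350.4 212.1] [ 0.6661 -0.1657  0.0019]
torch 0.16 [214.8 248.7] [0.3732 0.2445 0.0168]
dock 0.93 [309.1 242.4] [ 0.4252 -0.0544  0.0364]
dock 0.85 [388.  248.2] [ 0.4333 -0.3081  0.0324]
dock 0.81 [459.9 253.5] [ 0.4516 -0.5366  0.018 ]
wine 0.58 [265.8 199.8] [ 0.1054 -0.0187  0.3965]
sparkling_1 0.77 [287.3 199.5] [0.6792 0.0718 0.0255]
jigger 0.49 [310.4 240.9] [ 0.4235 -0.0581  0.0421]
stopper 0.52 [216.3 249.6] [0.3739 0.242  0.0124]
bitters 0.61 [350.1 208.6] [ 0.6759 -0.1646  0.0086]
tongs 0.8 [188.4 239.6] [0.4274 0.3599 0.0002]
```

View pics/top0.png

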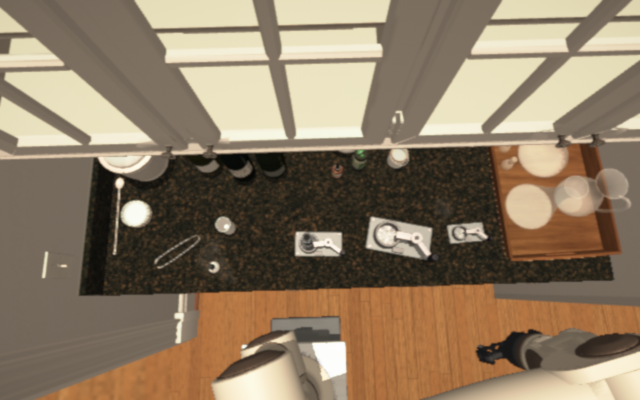

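View pics/side0.png

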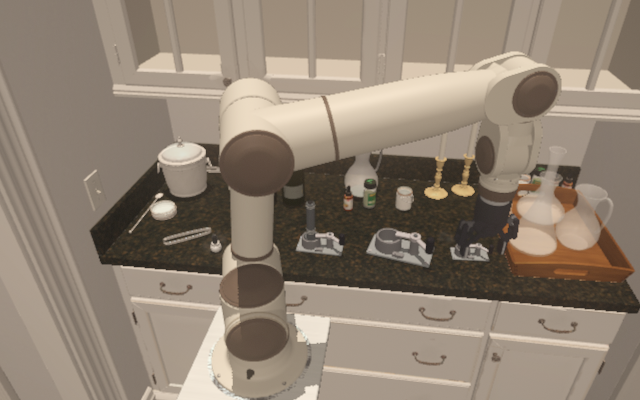

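The torch's dock is the left one, at top pixel (315,243), with its keeper to the right. The bottles are at (205–270,165). I'll crop both areas from the top view.

Run:
```python
from h import *
np.set_printoptions(precision=4,suppress=True)
p=bot.camera("top"); s=bot.camera("side"); C,ok=cloud(p); S,so=cloud(s)
a=cv2.resize(p["color"][225:265,285:350],(780,480),interpolation=cv2.INTER_CUBIC)[:, :, ::-1]
b=cv2.resize(p["color"][140:190,180:300],(800,333))[:, :, ::-1]
c=np.zeros((590,800,3),np.uint8); c[:300,:390]=cv2.resize(a,(390,300)[:2]) ; c[:300,400:]=cv2.resize(b,(400,300)); 
d=cv2.resize(s["color"][195:265,280:360],(400,290),interpolation=cv2.INTER_CUBIC)[:,:,::-1]; e=cv2.resize(s["color"][145:215,225:325],(400,290))[:,:,::-1]
c[300:,:400]=d; c[300:,400:]=e; cv2.imwrite("pics/crops.png",c)
for n,P,o in (("top",C,ok),("side",S,so)):
    R=o&(abs(P[...,0]-.45)<.1)&(P[...,1]>-.22)&(P[...,1]<0.0)
    for lo,hi in((.004,.012),(.036,.044),(.046,.056),(.078,.088),(.1,.14),(.14,.16),(.165,.18)):
        Q=P[R&(P[...,2]>lo)&(P[...,2]<hi)]
        if len(Q): print(n,lo,hi,len(Q),np.median(Q,0),Q.min(0)[:2],Q.max(0)[:2])
    R=o&(P[...,0]>.55)&(P[...,0]<.85)&(P[...,1]>-.05)&(P[...,1]<0.35)
    for lo,hi in((.1,.15),(.19,.22),(.22,.25),(.26,.31),(.31,.34)):
        m=R&(P[...,2]>lo)&(P[...,2]<hi); 
        k,l,st,ce=cv2.connectedComponentsWithStats(m.astype(np.uint8))
        for i in range(1,k):
            if st[i,4]>5: Q=P[l==i]; print(n,lo,hi,st[i],Q.mean(0),Q.min(0),Q.max(0))
for t in("wine","sparkling_1","torch"):
  for P,nm in((p,"top"),(s,"side")):
    for r in bot.search_frame(P,t)[:4]: print(nm,t,r["conf"],r["box"])
R=ok&(C[...,2]>.4); print("high", C[R].min(0));
```

```text
top 0.004 0.012 710 [ 0.4578 -0.1035  0.0074] [ 0.3501 -0.2191] [ 0.5494 -0.002 ]
top 0.036 0.044 103 [ 0.4403 -0.0526  0.0403] [ 0.4239 -0.0816] [ 0.4805 -0.0273]
top 0.046 0.056 144 [ 0.4457 -0.1096  0.0521] [ 0.41   -0.1642] [ 0.4664 -0.0373]
top 0.078 0.088 29 [ 0.4192 -0.1571  0.0829] [ 0.4102 -0.1661] [ 0.4466 -0.0452]
top 0.1 0.14 15 [ 0.4427 -0.0581  0.1219] [ 0.4402 -0.0683] [ 0.4517 -0.0444]
top 0.14 0.16 4 [ 0.4419 -0.0612  0.1428] [ 0.4404 -0.0654] [ 0.4454 -0.0535]
top 0.165 0.18 74 [ 0.4535 -0.0552  0.172 ] [ 0.442  -0.0665] [ 0.4655 -0.0407]
top 0.1 0.15 [257 152  28  19 154] [0.6869 0.0454 0.1269] [0.6746 0.014  0.1011] [0.7246 0.0923 0.1499]
top 0.1 0.15 [226 155  25  19 143] [0.6809 0.1426 0.1258] [0.6679 0.1204 0.1007] [0.7211 0.187  0.1499]
top 0.1 0.15 [189 158  26   9 121] [0.7037 0.2651 0.1242] [0.6967 0.2356 0.1   ] [0.7219 0.3002 0.1498]
top 0.19 0.22 [221 153  22  11 134] [0.686  0.1545 0.2036] [0.6736 0.128  0.1902] [0.7028 0.1889 0.2198]
top 0.19 0.22 [258 152  18   7  74] [0.6932 0.0537 0.2   ] [0.6856 0.0315 0.1901] [0.7005 0.0814 0.214 ]
top 0.22 0.25 [
[... 422 characters left out ...]
de 0.1 0.14 80 [ 0.4425 -0.0591  0.12  ] [ 0.4374 -0.0688] [ 0.4527 -0.046 ]
side 0.14 0.16 46 [ 0.4438 -0.057   0.1479] [ 0.4365 -0.0693] [ 0.4518 -0.0427]
side 0.165 0.18 39 [ 0.4495 -0.0572  0.1706] [ 0.4372 -0.0692] [ 0.4614 -0.0429]
side 0.1 0.15 [288 169  17  16 160] [0.6891 0.0309 0.1228] [0.6687 0.0121 0.1001] [0.7271 0.0646 0.1493]
top wine 0.72 [220.6, 152.6, 255.3, 182.5]
top sparkling_1 0.89 [257.0, 152.7, 287.1, 178.3]
top sparkling_1 0.81 [188.2, 151.5, 219.9, 175.7]
side sparkling_1 0.93 [281.1, 170.3, 304.0, 206.7]
top torch 0.5 [305.3, 234.7, 316.0, 250.5]
side torch 0.73 [307.7, 202.1, 314.6, 238.5]
side torch 0.35 [316.7, 233.0, 348.4, 245.6]
high [ 0.1371 -0.8437  0.4   ]
```

View pics/crops.png

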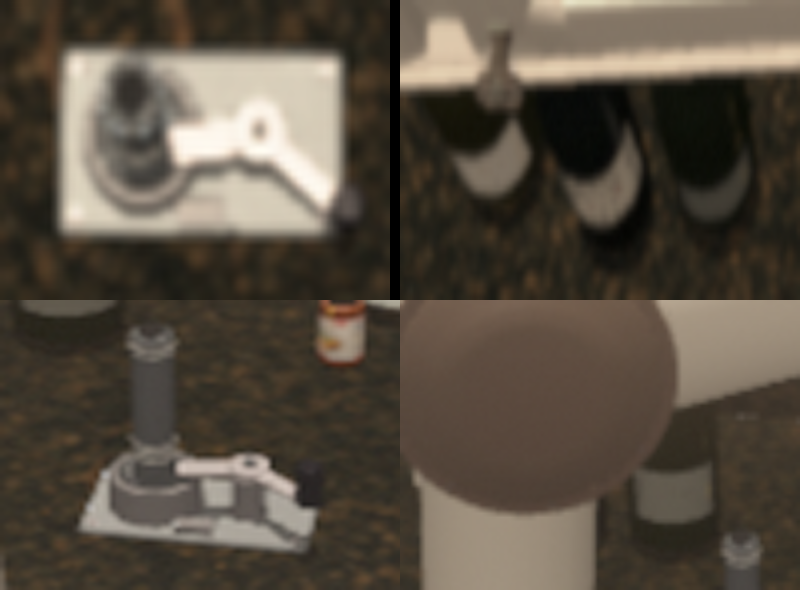

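Run:
```python
from h import *
np.set_printoptions(precision=4,suppress=True)
o=bot.get_obs(); print(o["time"],o["ee_pos"],o["tcp_rot"],o["opening"])
p=bot.camera("top"); C,ok=cloud(p)
M=ok&(abs(C[...,2]-.008)<.006)&(p["color"].min(2)>110)&(abs(C[...,0]-.45)<.1)&(C[...,1]>-.22)&(C[...,1]<0.02)
Q=C[M][:,:2].astype(np.float32); print(len(Q),cv2.minAreaRect(Q))
for u,v in((328.3,242),): print(atz(p,u,v,.052))
w=bot.camera("wrist"); print(np.linalg.inv(w["world_to_cam"]),w["fov_y"])
```

```text
1.8 [ 0.1692 -0.5233  0.2313] [-179.9982    0.0023   17.9217] 0.08556733931427474
613 ((0.45375269651412964, -0.0838446244597435), (0.15030372142791748, 0.07588808238506317), 88.17396545410156)
[ 0.4519 -0.1168  0.052 ]
[[ 0.3075  0.9185  0.2486  0.2318]
 [-0.9515  0.2967  0.081  -0.5033]
 [ 0.0007 -0.2615  0.9652  0.3733]
 [ 0.      0.      0.      1.    ]] 70.56779175865513
```

Request:
play_rows([
  {"linear": [5, 0, 5], "grip": 0},
  {"linear": [8, 6, 6], "grip": 0},
  {"linear": [11, 10, 6], "grip": 0},
  {"linear": [14, 14, 6], "grip": 0},
  {"linear": [16, 18, 6], "grip": 0},
  {"linear": [18, 22, 6], "grip": 0},
  {"linear": [20, 26, 6], "grip": 0},
  {"linear": [21, 30, 6], "grip": 0},
  {"linear": [22, 34, 6], "grip": 0},
  {"linear": [22, 36, 6], "grip": 0},
])

```text
validation failed for argument at $.ta...
```

Request:
play_rows([
  {"linear": [4, 0, 3], "grip": 0, "delta_rot": [0, 0, 0.13]},
  {"linear": [7, 3, 5], "grip": 0, "delta_rot": [0, 0, 0.27]},
  {"linear": [10, 7, 6], "grip": 0, "delta_rot": [0, 0, 0.41]},
  {"linear": [13, 11, 6], "grip": 0, "delta_rot": [0, 0, 0.55]},
  {"linear": [16, 15, 6], "grip": 0, "delta_rot": [0, 0, 0.69]},
  {"linear": [18, 19, 6], "grip": 0, "delta_rot": [0, 0, 0.83]},
  {"linear": [20, 23, 6], "grip": 0, "delta_rot": [0, 0, 0.97]},
  {"linear": [22, 27, 6], "grip": 0, "delta_rot": [0, 0, 1.11]},
  {"linear": [23, 31, 6], "grip": 0, "delta_rot": [0, 0, 1.25]},
  {"linear": [24, 35, 6], "grip": 0, "delta_rot": [0, 0, 1.258]},
])

```text
time: 2.9
ee_pos: [0.4095, -0.1716, 0.2913]
tcp_rot: [180.0, 0.0, 90.3]
wrist_force: [0.2, -0.1, -0.1]
opening: 0.0854
grasp_force: 0.0
```

Run:
```python
from h import *
np.set_printoptions(precision=4,suppress=True)
print(bot.get_obs()["q"])
w=bot.camera("wrist"); save(w,"pics/w1.png"); P,o=cloud(w)
for t in("torch_tail","keeper_hinge","keeper_grip","dock"):
    for r in bot.pinpoint(w,t)[:2]:
        z={"torch_tail":.171,"keeper_hinge":.052,"keeper_grip":.074,"dock":0}[t]; print(t,r["conf"],r["pixel"],atz(w,*r["pixel"],z))
R=o&(abs(P[...,0]-.45)<.12)&(P[...,1]>-.24)&(P[...,1]<0.0)
for lo,hi in((.078,.09),(.166,.18),(.047,.057),(.036,.043)):
    m=R&(P[...,2]>lo)&(P[...,2]<hi)
    k,l,st,ce=cv2.connectedComponentsWithStats(m.astype(np.uint8))
    for i in range(1,k):
        if st[i,4]>30: Q=P[l==i]; print(lo,st[i],np.median(Q,0),cv2.minEnclosingCircle(Q[:,:2].astype(np.float32)))
```

```text
[-22.7351  -7.6245   4.4949 102.1075   0.0025  66.9672]
torch_tail 0.9 [374.9, 67.4] [ 0.456 -0.056  0.171]
keeper_hinge 0.68 [350.0, 140.3] [ 0.4497 -0.1214  0.052 ]
keeper_hinge 0.59 [347.9, 316.6] [ 0.4555 -0.3909  0.052 ]
keeper_grip 0.93 [324.4, 175.2] [ 0.416  -0.1642  0.074 ]
dock 0.76 [359.8, 255.3] [ 0.478  -0.3108  0.    ]
dock 0.55 [352.5, 91.6] [ 0.4566 -0.0554  0.    ]
0.078 [347  81  15  15  31] [ 0.4458 -0.0654  0.0843] ((0.44920051097869873, -0.06146220490336418), 0.011005294509232044)
0.078 [320 166  14  14 153] [ 0.4179 -0.1592  0.0828] ((0.41836124658584595, -0.15972670912742615), 0.008805369958281517)
0.166 [357  50  32  35 887] [ 0.454  -0.0559  0.171 ] ((0.4546165466308594, -0.05507481098175049), 0.014022626914083958)
0.047 [320 100  43  68 883] [ 0.447  -0.1132  0.0517] ((0.43248069286346436, -0.11361448466777802), 0.04785068705677986)
0.036 [332  63  24  47 404] [ 0.4367 -0.0507  0.0397] ((0.44748103618621826, -0.05356455594301224), 0.028751179575920105)
0.036 [356  86  22  27 227] [ 0.4717 -0.0705  0.0397] ((0.4717370271682739, -0.06896395981311798), 0.020282572135329247)
```

View pics/w1.png

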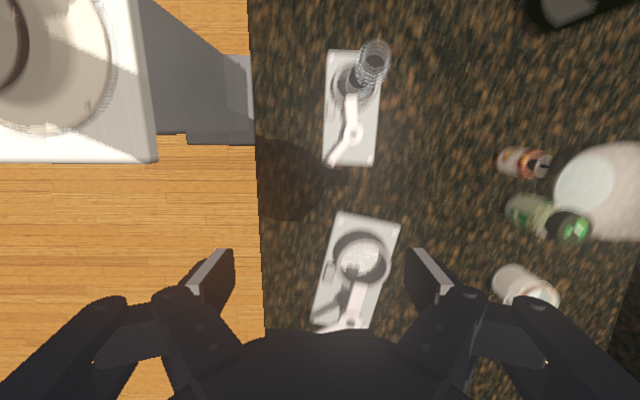

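Clear view: the torch tail is at (375,60) and its knob at (327,173), giving a knob position of (0.418,-0.160). I'll descend and grip the knob.

Request:
play_rows([
  {"linear": [0.9, 1.2, -5], "grip": 60, "delta_rot": [0, 0, 0]},
  {"linear": [0.9, 1.2, -10], "grip": 60, "delta_rot": [0, 0, 0]},
  {"linear": [0.9, 1.2, -15], "grip": 60, "delta_rot": [0, 0, 0]},
  {"linear": [0.9, 1.2, -19], "grip": 60, "delta_rot": [0, 0, 0]},
  {"linear": [0.9, 1.2, -22], "grip": 60, "delta_rot": [0, 0, 0]},
  {"linear": [0.9, 1.2, -23.5], "grip": 100, "delta_rot": [0, 0, 0]},
  {"linear": [0.9, 1.2, -23.5], "grip": 255, "delta_rot": [0, 0, 0]},
  {"linear": [0.9, 1.2, -23.5], "grip": 255, "delta_rot": [0, 0, 0]},
  {"linear": [0.9, 1.2, -23.5], "grip": 255, "delta_rot": [0, 0, 0]},
  {"linear": [0.9, 1.2, -23.5], "grip": 255, "delta_rot": [0, 0, 0]},
], force=25)

```text
time: 4.15
ee_pos: [0.419, -0.1622, 0.058]
tcp_rot: [179.9, 0.1, 90.0]
wrist_force: [-2.8, -5.1, 4.4]
opening: 0.0172
grasp_force: 27.3
```

Request:
play_rows([
  {"linear": [0.6, -0.4, 0], "grip": 255, "delta_rot": [0, 0, 0]},
  {"linear": [1.15, -0.7, 0], "grip": 255, "delta_rot": [0, 0, 0]},
  {"linear": [2.3, -1.1, 0], "grip": 255, "delta_rot": [0, 0, 0]},
  {"linear": [3.65, -1.2, 0], "grip": 255, "delta_rot": [0, 0, 0]},
  {"linear": [4.9, -1.05, 0], "grip": 255, "delta_rot": [0, 0, 0]},
  {"linear": [6.0, -0.6, 0], "grip": 255, "delta_rot": [0, 0, 0]},
  {"linear": [6.5, -0.3, 0], "grip": 255, "delta_rot": [0, 0, 0]},
  {"linear": [6.85, -0.05, 0], "grip": 255, "delta_rot": [0, 0, 0]},
  {"linear": [7.3, 0.3, 0], "grip": 255, "delta_rot": [0, 0, 0]},
  {"linear": [7.3, 0.3, 0], "grip": 255, "delta_rot": [0, 0, 0]},
])

```text
time: 5.15
ee_pos: [0.4902, -0.1593, 0.0572]
tcp_rot: [-179.8, 0.2, 90.0]
wrist_force: [-11.4, -7.7, 6.5]
opening: 0.0171
grasp_force: 27.7
```

Request:
play_rows([
  {"linear": [0.15, 0.15, 0], "grip": 255, "delta_rot": [0, 0, 0]},
  {"linear": [0.3, 0.35, 0], "grip": 255, "delta_rot": [0, 0, 0]},
  {"linear": [0.3, 0.35, 0], "grip": 255, "delta_rot": [0, 0, 0]},
  {"linear": [0.3, 0.35, 0], "grip": 255, "delta_rot": [0, 0, 0]},
])

```text
time: 5.55
ee_pos: [0.4906, -0.1586, 0.057]
tcp_rot: [-179.6, 0.5, 89.8]
wrist_force: [-24.7, -23.8, 11.7]
opening: 0.0172
grasp_force: 28.7
```

Request:
play_rows([
  {"linear": [-0.15, -0.15, 0], "grip": 255, "delta_rot": [0, 0, 0]},
  {"linear": [-0.15, -0.15, 0], "grip": 60, "delta_rot": [0, 0, 0]},
  {"linear": [-0.15, -0.15, 0], "grip": 60, "delta_rot": [0, 0, 0]},
  {"linear": [-0.15, -0.15, 0], "grip": 60, "delta_rot": [0, 0, 0]},
  {"linear": [-0.15, -0.15, 3], "grip": 60, "delta_rot": [0, 0, 0]},
  {"linear": [-0.5, -0.5, 8], "grip": 60, "delta_rot": [0, 0, 0]},
  {"linear": [-1, -0.5, 13], "grip": 40, "delta_rot": [0, 0, 0]},
  {"linear": [-2, -0.5, 18], "grip": 40, "delta_rot": [0, 0, 0]},
  {"linear": [-3, -0.5, 23], "grip": 40, "delta_rot": [0, 0, 0]},
  {"linear": [-3, -0.5, 23], "grip": 40, "delta_rot": [0, 0, 0]},
])

```text
time: 6.55
ee_pos: [0.465, -0.1598, 0.2934]
tcp_rot: [179.5, 0.2, 90.0]
wrist_force: [0.7, -0.7, -0.4]
opening: 0.0718
grasp_force: 0.0
```

Run:
```python
from h import *
np.set_printoptions(precision=4,suppress=True)
w=bot.camera("wrist"); P,o=cloud(w)
c=cv2.resize(w["color"][30:210,270:470],(600,540),interpolation=cv2.INTER_CUBIC)
cv2.imwrite("pics/w2.png",c[:,:,::-1])
R=o&(abs(P[...,0]-.45)<.12)&(P[...,1]>-.24)&(P[...,1]<0.0)
for lo,hi in((.078,.09),(.166,.18),(.047,.057)):
    m=R&(P[...,2]>lo)&(P[...,2]<hi)
    k,l,st,ce=cv2.connectedComponentsWithStats(m.astype(np.uint8))
    for i in range(1,k):
        if st[i,4]>30: Q=P[l==i]; print(lo,st[i],np.median(Q,0),cv2.minEnclosingCircle(Q[:,:2].astype(np.float32)),cv2.minAreaRect(Q[:,:2].astype(np.float32)))
print(bot.get_obs()["q"],bot.get_obs()["ee_pos"])
```

```text
0.078 [331 172  14  14 146] [ 0.4894 -0.1567  0.0827] ((0.48984837532043457, -0.15731681883335114), 0.008815881796181202) ((0.4900626540184021, -0.15683862566947937), (0.0165559034794569, 0.01670483499765396), 87.90123748779297)
0.166 [291  65  32  34 839] [ 0.4552 -0.0555  0.171 ] ((0.45493704080581665, -0.055086515843868256), 0.013920219615101814) ((0.45477965474128723, -0.05526724085211754), (0.02697225660085678, 0.027211565524339676), 89.79593658447266)
0.047 [274 136  67  39 826] [ 0.4496 -0.1193  0.0517] ((0.45131850242614746, -0.13045969605445862), 0.048886239528656006) ((0.45448583364486694, -0.12341896444559097), (0.03514675050973892, 0.09757192432880402), 65.77909851074219)
[-18.974   -1.6358   9.979  101.223    0.0185  71.0014] [ 0.4652 -0.1598  0.2905]
```

View pics/w2.png

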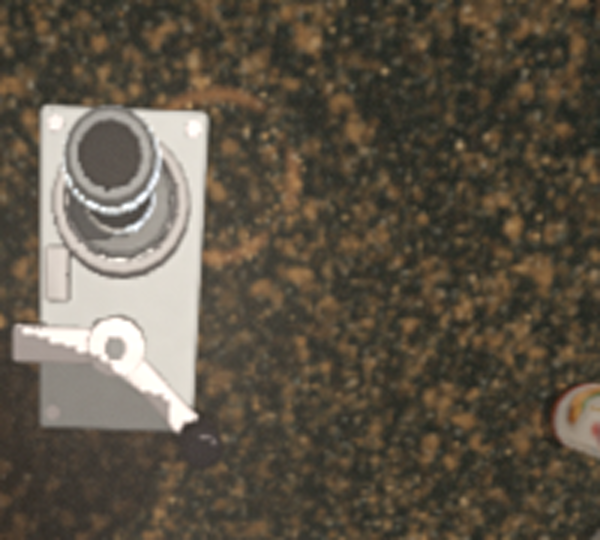

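Keeper is fully open: tongue toward -x at crop (15–90,340), knob at (205,445), which is (0.490,-0.157). Next I grip the torch.

Request:
play_rows([
  {"linear": [-0.5, 4, 0], "grip": 40, "delta_rot": [0, 0, 0]},
  {"linear": [-0.95, 8, 0], "grip": 40, "delta_rot": [0, 0, 0]},
  {"linear": [-0.95, 10.4, 0], "grip": 40, "delta_rot": [0, 0, 0]},
  {"linear": [-0.95, 10.4, -3], "grip": 40, "delta_rot": [0, 0, 0]},
  {"linear": [-0.95, 10.4, -7], "grip": 40, "delta_rot": [0, 0, 0]},
  {"linear": [-0.95, 10.4, -11], "grip": 40, "delta_rot": [0, 0, 0]},
  {"linear": [-0.95, 10.4, -14.5], "grip": 40, "delta_rot": [0, 0, 0]},
  {"linear": [-0.95, 10.4, -17], "grip": 40, "delta_rot": [0, 0, 0]},
  {"linear": [-0.95, 10.4, -17.5], "grip": 40, "delta_rot": [0, 0, 0]},
  {"linear": [-0.95, 10.4, -17.5], "grip": 40, "delta_rot": [0, 0, 0]},
])

```text
time: 7.6
ee_pos: [0.4542, -0.0555, 0.1105]
tcp_rot: [-179.9, -0.0, 90.0]
wrist_force: [0.3, -0.1, 0.6]
opening: 0.0716
grasp_force: 0.0
```

Request:
play_rows([
  {"linear": [0, 0, 0], "grip": 255, "delta_rot": [0, 0, 0]},
  {"linear": [0, 0, 0], "grip": 255, "delta_rot": [0, 0, 0]},
  {"linear": [0, 0, 0], "grip": 255, "delta_rot": [0, 0, 0]},
  {"linear": [0, 0, 0], "grip": 255, "delta_rot": [0, 0, 0]},
  {"linear": [0, 0, 0], "grip": 255, "delta_rot": [0, 0, 0]},
  {"linear": [0, 0, 0], "grip": 255, "delta_rot": [0, 0, 0]},
], force=60)

```text
time: 8.2
ee_pos: [0.4553, -0.0559, 0.1125]
tcp_rot: [179.9, 0.0, 90.0]
wrist_force: [-1.2, 0.1, 5.9]
opening: 0.0267
grasp_force: 59.2
```

Request:
play_rows([
  {"linear": [0, 0, 1], "grip": 255, "delta_rot": [0, 0, 0]},
  {"linear": [0, 0, 2.5], "grip": 255, "delta_rot": [0, 0, 0]},
  {"linear": [0, 0, 4], "grip": 255, "delta_rot": [0, 0, 0]},
  {"linear": [0, 0, 6], "grip": 255, "delta_rot": [0, 0, 0]},
  {"linear": [0, 0, 8], "grip": 255, "delta_rot": [0, 0, 0]},
  {"linear": [0, 0, 11], "grip": 255, "delta_rot": [0, 0, 0]},
  {"linear": [0, 0, 14], "grip": 255, "delta_rot": [0, 0, 0]},
  {"linear": [0, 0, 17], "grip": 255, "delta_rot": [0, 0, 0]},
  {"linear": [0, 0, 19], "grip": 255, "delta_rot": [0, 0, 0]},
  {"linear": [0, 0, 19], "grip": 255, "delta_rot": [0, 0, 0]},
])

```text
time: 9.2
ee_pos: [0.4555, -0.0559, 0.305]
tcp_rot: [179.7, 0.0, 90.0]
wrist_force: [0.5, -0.6, -1.0]
opening: 0.0266
grasp_force: 59.2
```

Request:
play_rows([
  {"linear": [-0.6, 1.3, 0.5], "grip": 255, "delta_rot": [0.018, -0.085, 0]},
  {"linear": [-1.3, 2.7, 1], "grip": 255, "delta_rot": [0.036, -0.171, 0]},
  {"linear": [-2, 4, 1.5], "grip": 255, "delta_rot": [0.054, -0.256, 0]},
  {"linear": [-2.6, 5.4, 2], "grip": 255, "delta_rot": [0.072, -0.342, 0]},
  {"linear": [-3.2, 6.8, 2.5], "grip": 255, "delta_rot": [0.09, -0.427, 0]},
  {"linear": [-4, 8, 3], "grip": 255, "delta_rot": [0.108, -0.512, 0]},
  {"linear": [-4.6, 9.5, 3], "grip": 255, "delta_rot": [0.127, -0.598, 0]},
  {"linear": [-5.4, 11, 3], "grip": 255, "delta_rot": [0.145, -0.683, 0]},
  {"linear": [-6, 12.3, 3], "grip": 255, "delta_rot": [0.163, -0.769, 0]},
  {"linear": [-6.5, 13.5, 3], "grip": 255, "delta_rot": [0.181, -0.854, 0]},
])

```text
time: 10.2
ee_pos: [0.4533, 0.091, 0.36]
tcp_rot: [135.0, -8.6, 93.6]
wrist_force: [1.7, 0.1, -1.1]
opening: 0.0268
grasp_force: 60.5
```

```bash
cat >> h.py <<'E'
from scipy.spatial.transform import Rotation as Rn
np.set_printoptions(precision=4,suppress=True)
E
python3 - <<'E'
from h import *
o=bot.get_obs(); R=Rn.from_euler("xyz",o["tcp_rot"],degrees=True).as_matrix(); print(o["q"],o["ee_pos"],R[:,2])
w=bot.camera("wrist"); save(w,"pics/w3.png"); P,ok=cloud(w)
for t in("wine","sparkling_1"):
    for r in bot.trace(w,t)[:3]:
        m=r["pixels"]&ok; Q=P[m]; print(t,r["conf"],r["box"],m.sum(),np.median(Q,0),Q.min(0),Q.max(0))
for t in("wine_label","wine","torch"):
    for r in bot.pinpoint(w,t)[:2]:
        u,v=r["pixel"]; i,j=int(np.clip(v,0,399)),int(np.clip(u,0,639)); print(t,r["conf"],r["pixel"],P[i,j])
E
```

```text
[ 10.7623 -48.5209 -27.2315  65.6749   0.947  101.1731] [0.4533 0.091  0.36  ] [ 0.6989  0.1497 -0.6994]
wine 0.85 [266.2, 133.0, 432.1, 183.0] 5381 [0.683  0.1578 0.1754] [ 0.5287  0.121  -0.0016] [0.9625 0.2029 0.3016]
sparkling_1 0.94 [278.0, 192.9, 455.2, 239.6] 3857 [0.7024 0.0611 0.2332] [ 0.4668 -0.0247 -0.0013] [0.9623 0.1145 0.3644]
wine_label 0.95 [301.2, 168.2] [0.6734 0.1435 0.0946]
wine_label 0.3 [160.4, 306.6] [0.3708 0.0962 0.3726]
wine 0.9 [282.2, 165.6] [0.6716 0.1519 0.0436]
torch 0.57 [322.7, 201.4] [0.4911 0.1139 0.3256]
torch 0.2 [70.0, 93.2] [0.3848 0.2399 0.0415]
```

View pics/w3.png

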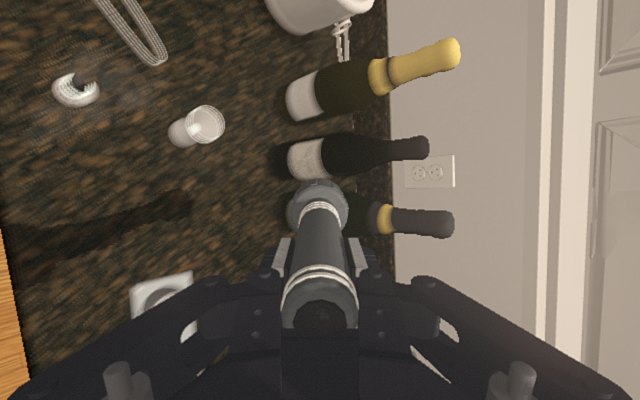

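Bottles show at (375,80), (355,157) and (375,215). The middle one, dark with no foil, is the wine, and the torch is held straight. Joint 2 is at its lower limit, so I'll fit the arm model and choose a reachable tilt.

Run:
```python
from h import *
from scipy.optimize import least_squares, brentq
D=np.array([[4.979,10.078,95.1,np.hypot(.1692,.5233),.2313],[-7.6245,4.4949,102.1075,np.hypot(.4095,.1716),.2913],[-1.6358,9.979,101.223,np.hypot(.4652,.1598),.2905],[-48.52,-27.23,65.67,np.hypot(.4533,.091),.36]])
def fk(x,q2,q3,q4):
    L1,L2,r0,z0,Lt,b,e=x; a,f,p=np.radians(q2),np.radians(q2-q3),np.radians(q2-q3+q4)
    return r0+L1*np.sin(a)+L2*np.cos(f+b)+Lt*np.cos(p)+e*np.sin(p), z0+L1*np.cos(a)-L2*np.sin(f+b)-Lt*np.sin(p)+e*np.cos(p)
def res(x): r,z=fk(x,*D[:,:3].T); return np.r_[(r-D[:,3]),(z-D[:,4]),1e-3*(x-np.array([.35,.35,0,.25,.25,0,.05]))]
s=least_squares(res,[.35,.35,0,.25,.25,0,.05]); x=s.x; print(x,np.abs(s.fun[:8]).max())
def ik(r,z,p):
    g=lambda v:[fk(x,v[0],v[1],p-v[0]+v[1])[0]-r,fk(x,v[0],v[1],p-v[0]+v[1])[1]-z]
    t=least_squares(g,[-45,-25]); return t.x,p-t.x[0]+t.x[1],t.cost
w=bot.camera("wrist"); P,ok=cloud(w); o=bot.get_obs()
m=bot.trace(w,"wine")[0]["pixels"]; m=cv2.erode(m.astype(np.uint8),np.ones((3,3)))>0
Q=P[m&ok]; Q=Q[(Q[:,2]>.03)&(Q[:,2]<.17)&(Q[:,0]<.75)&(Q[:,0]>.64)]
c=least_squares(lambda c:np.hypot(Q[:,0]-c[0],Q[:,1]-c[1])-.039,[.71,.15],loss="soft_l1",f_scale=.002); print("wine centre",c.x,len(Q),np.abs(c.fun).mean())
g=w["color"].astype(float); lab=m&ok&(g.min(2)>95)&(P[...,2]>.03)&(P[...,2]<.17)&(P[...,0]<.75); L=P[lab]
az=np.degrees(np.arctan2(L[:,1]-c.x[1],L[:,0]-c.x[0]))%360; print("label n",len(L),"z",np.percentile(L[:,2],[1,99]),"az",np.percentile(az,[1,50,99]))
# torch in tool frame
R=Rn.from_euler("xyz",o["tcp_rot"],degrees=True).as_matrix(); T=(P-o["ee_pos"])@R
for lo,hi in((.0,.02),(.02,.04),(.04,.06),(.07,.1),(.1,.11)):
    k=ok&(T[...,2]>lo)&(T[...,2]<hi)&(np.hypot(T[...,0],T[...,1])<.035); q=T[k]
    if len(q)>20:
        rr=.014 if lo<.06 else .023; f=least_squares(lambda c:np.hypot(q[:,0]-c[0],q[:,1]-c[1])-rr,[0,0],loss="soft_l1",f_scale=.002); print(lo,len(q),f.x,q[:,2].max())
lb=np.array([.6734,.1435,.092])
for p in(40,45,50,55,60):
  for dist in(.2,.21):
    a=np.radians(10); d=np.array([np.cos(np.radians(p))*np.cos(a),np.cos(np.radians(p))*np.sin(a),-np.sin(np.radians(p))])
    t=lb-(dist+.103)*d; print(p,dist,t,ik(np.hypot(*t[:2]),t[2],p))
```

```text
[ 0.4206  0.5198 -0.0001  0.1607  0.4295 -0.0677  0.0001] 2.6184162705777947e-05
wine centre [0.709  0.1589] 2142 0.0004974442413398349
label n 938 z [0.0617 0.1342] az [139.6415 185.398  240.4704]
0.0 473 [ 0.0007 -0.0008] 0.019990209683899213
0.02 337 [ 0.0007 -0.0008] 0.03997452447393224
0.04 266 [ 0.0011 -0.0009] 0.05992221287657078
0.07 673 [ 0.0002 -0.001 ] 0.09997123617377249
0.1 32 [ 0.0007 -0.0011] 0.10437336811767492
40 0.2 [0.4448 0.1032 0.2868] (array([-58.592 , -41.8685]), np.float64(56.72348045604937), np.float64(4.239190766013094e-16))
40 0.21 [0.4373 0.1019 0.2932] (array([-59.4175, -41.3192]), np.float64(58.09832306513922), np.float64(1.1293275236031664e-15))
45 0.2 [0.4624 0.1063 0.3063] (array([-49.282 , -33.5055]), np.float64(60.77652109612425), np.float64(6.181291807350987e-13))
45 0.21 [0.4554 0.1051 0.3133] (array([-49.934 , -32.8981]), np.float64(62.035842577524534), np.float64(1.2130693761945953e-23))
50 0.2 [0.4816 0.1097 0.3241] (array([-40.4102, -24.9497]), np.float64(65.46054604465628), np.float64(5.034911448298242e-24))
50 0.21 [0.4753 0.1086 0.3318] (array([-40.9092, -24.2708]), np.float64(66.63834879472553), np.float64(1.7038096247599495e-13))
55 0.2 [0.5022 0.1133 0.3402] (array([-31.7671, -16.1231]), np.float64(70.64403759494462), np.float64(1.7838006164635768e-16))
55 0.21 [0.4966 0.1123 0.3484] (array([-32.1246, -15.3563]), np.float64(71.76829191913666), np.float64(1.344124170678997e-16))
60 0.2 [0.5242 0.1172 0.3544] (array([-23.1928,  -6.925 ]), np.float64(76.26783925941201), np.float64(6.4963805034672685e-25))
60 0.21 [0.5193 0.1163 0.3631] (array([-23.4127,  -6.0494]), np.float64(77.36329815220297), np.float64(5.666994457670344e-13))
```

Request:
play_rows([
  {"linear": [1, 0.6, 0], "grip": 255, "delta_rot": [-0.013, 0.062, 0.016]},
  {"linear": [2, 1.2, -2], "grip": 255, "delta_rot": [-0.013, 0.062, 0.016]},
  {"linear": [2, 1.2, -4.3], "grip": 255, "delta_rot": [-0.013, 0.062, 0.016]},
  {"linear": [2, 1.2, -4.3], "grip": 255, "delta_rot": [-0.013, 0.062, 0.016]},
])

```text
time: 11.0
ee_pos: [0.4721, 0.102, 0.3141]
tcp_rot: [139.0, -8.0, 93.9]
wrist_force: [-0.1, -0.6, -0.8]
opening: 0.0266
grasp_force: 60.4
```

Run:
```python
from h import *
o=bot.get_obs(); R=Rn.from_euler("xyz",o["tcp_rot"],degrees=True).as_matrix(); print(o["q"],o["ee_pos"],R[:,2])
```

```text
[ 11.6383 -44.1149 -28.6221  63.8704   0.9364 101.0928] [0.4721 0.102  0.3141] [ 0.6472  0.15   -0.7474]
```

```bash
cat > m.py <<'E'
from h import *
o=bot.get_obs(); R=Rn.from_euler("xyz",o["tcp_rot"],degrees=True).as_matrix(); d=R[:,2]
w=bot.camera("wrist"); P,ok=cloud(w); print("cam",np.linalg.inv(w["world_to_cam"])[:3,3])
tr=bot.trace(w,"wine")[0]; m=tr["pixels"]; b=[int(v) for v in tr["box"]]
Q=P[(cv2.erode(m.astype(np.uint8),np.ones((3,3)))>0)&ok]; Q=Q[(Q[:,2]>.03)&(Q[:,2]<.17)&(Q[:,0]<.75)&(Q[:,0]>.64)]
c=least_squares(lambda c:np.hypot(Q[:,0]-c[0],Q[:,1]-c[1])-.039,[.71,.15],loss="soft_l1",f_scale=.002).x if 0 else None
from scipy.optimize import least_squares
c=least_squares(lambda c:np.hypot(Q[:,0]-c[0],Q[:,1]-c[1])-.039,[.71,.15],loss="soft_l1",f_scale=.002).x
print("wine",c)
g=w["color"].min(2); lab=m&ok&(P[...,2]>.075)&(P[...,2]<.12)&(P[...,0]<.76)
az=np.degrees(np.arctan2(P[...,1]-c[1],P[...,0]-c[0]))%360
for a in range(110,270,6):
    k=lab&(abs(az-a)<3)
    if k.sum()>3: print(a,k.sum(),int(np.median(g[k])),end="; ")
print()
for r in bot.pinpoint(w,"wine_label")[:1]:
    u,v=r["pixel"]; print(r["conf"],u,v,P[int(v),int(u)],az[int(v),int(u)])
tip=o["ee_pos"]+.1035*d; aim=lambda L:(L-tip,d)
for a in(190,195,200,203):
    L=np.array([c[0]+.039*np.cos(np.radians(a)),c[1]+.039*np.sin(np.radians(a)),.092]); v=L-tip
    print(a,L,"dist",np.linalg.norm(v),"miss",v-d*(v@d))
k=cv2.resize(w["color"][b[1]-25:b[3]+25,b[0]-20:b[2]+20],None,fx=3.2,fy=3.2,interpolation=cv2.INTER_CUBIC); print(b,k.shape); cv2.imwrite("pics/w4.png",k[:590,:800,::-1])
E
python3 m.py
```

```text
cam [0.375  0.1456 0.4293]
wine [0.709  0.1588]
110 9 53; 116 15 49; 122 21 47; 128 27 43; 134 30 64; 140 32 182; 146 38 188; 152 43 188; 158 47 189; 164 44 189; 170 51 190; 176 54 188; 182 51 189; 188 50 182; 194 49 175; 200 50 180; 206 42 173; 212 38 176; 218 24 165; 224 16 174; 230 11 160; 236 7 159; 242 6 150; 
0.77 321.2 172.4 [0.6723 0.1457 0.0867] 199.604678979821
190 [0.6706 0.152  0.092 ] dist 0.19853042098812024 miss [0.003  0.0047 0.0036]
195 [0.6713 0.1487 0.092 ] dist 0.19846981472057404 miss [0.0038 0.0014 0.0036]
200 [0.6723 0.1455 0.092 ] dist 0.19867043368198595 miss [ 0.0047 -0.0018  0.0037]
203 [0.6731 0.1436 0.092 ] dist 0.19891535543465955 miss [ 0.0053 -0.0038  0.0038]
[290, 136, 479, 187] (323, 733, 3)
```

View pics/w4.png

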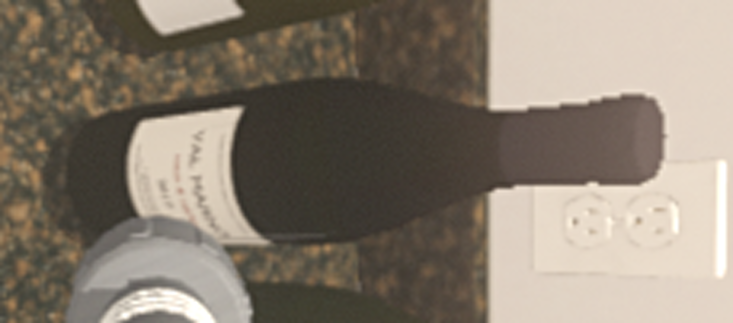

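Run:
```python
from h import *
c=np.array([.709,.1588])
for n in("top","side"):
    w=bot.camera(n); g=w["color"].min(2)
    # sample label brightness on the model cylinder
    print(n,end=" ")
    for a in range(110,300,6):
        v=[]
        for z in(.08,.09,.1):
            u=proj(w,[c[0]+.039*np.cos(np.radians(a)),c[1]+.039*np.sin(np.radians(a)),z]); v.append(int(g[int(round(u[1])),int(round(u[0]))]))
        print(a,v,end="; ")
    print([ (r["conf"],r["pixel"],atz(w,*r["pixel"],.092)) for r in bot.pinpoint(w,"wine_label")])
```

```text
top 110 [28, 19, 12]; 116 [41, 28, 19]; 122 [53, 41, 28]; 128 [59, 53, 39]; 134 [60, 59, 53]; 140 [68, 60, 59]; 146 [81, 72, 70]; 152 [87, 81, 72]; 158 [91, 88, 88]; 164 [89, 91, 88]; 170 [90, 87, 88]; 176 [93, 91, 90]; 182 [88, 93, 92]; 188 [86, 89, 91]; 194 [90, 93, 93]; 200 [89, 88, 90]; 206 [89, 86, 85]; 212 [92, 86, 77]; 218 [92, 91, 85]; 224 [90, 92, 92]; 230 [86, 92, 91]; 236 [76, 86, 81]; 242 [75, 73, 75]; 248 [62, 73, 64]; 254 [60, 45, 47]; 260 [20, 25, 12]; 266 [14, 12, 10]; 272 [16, 10, 14]; 278 [22, 19, 20]; 284 [23, 20, 20]; 290 [20, 22, 23]; 296 [22, 23, 26]; [(0.84, [240.5, 175.5], array([0.6649, 0.1532, 0.092 ])), (0.41, [328.6, 238.8], array([ 0.4568, -0.1174,  0.092 ]))]
side 110 [163, 166, 165]; 116 [163, 164, 166]; 122 [163, 163, 163]; 128 [163, 163, 163]; 134 [161, 161, 163]; 140 [161, 161, 161]; 146 [157, 157, 158]; 152 [155, 155, 155]; 158 [152, 152, 155]; 164 [149, 149, 153]; 170 [145, 145, 149]; 176 [141, 140, 145]; 182 [135, 135, 141]; 188 [130, 129, 130]; 194 [123, 123, 122]; 200 [112, 114, 113]; 206 [112, 112, 112]; 212 [117, 122, 109]; 218 [124, 123, 103]; 224 [123, 123, 118]; 230 [121, 120, 120]; 236 [114, 112, 111]; 242 [105, 105, 105]; 248 [94, 93, 105]; 254 [94, 93, 91]; 260 [52, 50, 91]; 266 [52, 50, 48]; 272 [53, 46, 48]; 278 [49, 50, 48]; 284 [51, 50, 48]; 290 [51, 48, 50]; 296 [46, 48, 49]; [(0.92, [263.0, 186.6], array([0.6543, 0.152 , 0.092 ]))]
```

Request:
play_rows([
  {"linear": [0.4, 0, 0.35], "grip": 255, "delta_rot": [0, 0, 0]},
  {"linear": [0.4, 0, 0.35], "grip": 255, "delta_rot": [0, 0, 0]},
  {"linear": [0.4, 0, 0.35], "grip": 255, "delta_rot": [0, 0, 0]},
  {"linear": [0.4, 0, 0.35], "grip": 255, "delta_rot": [0, 0, 0]},
  {"linear": [0.4, 0, 0.35], "grip": 255, "delta_rot": [0, 0, 0]},
  {"linear": [0.4, 0, 0.35], "grip": 255, "delta_rot": [0, 0, 0]},
])

```text
time: 11.95
ee_pos: [0.4767, 0.1026, 0.3215]
tcp_rot: [138.7, -8.1, 94.0]
wrist_force: [-0.1, 0.0, -0.7]
opening: 0.0265
grasp_force: 60.5
```

Run:
```python
from h import *
from scipy.optimize import least_squares
o=bot.get_obs(); R=Rn.from_euler("xyz",o["tcp_rot"],degrees=True).as_matrix(); d=R[:,2]
w=bot.camera("wrist"); P,ok=cloud(w); T=(P-o["ee_pos"])@R; cs=[]
for lo,hi,rr in((.0,.03,.014),(.03,.06,.014),(.072,.1,.023)):
    q=T[ok&(T[...,2]>lo)&(T[...,2]<hi)&(np.hypot(T[...,0],T[...,1])<.035)]
    f=least_squares(lambda c:np.hypot(q[:,0]-c[0],q[:,1]-c[1])-rr,[0,0],loss="soft_l1",f_scale=.002); cs.append(f.x)
print("axis offs",cs,"qd",np.abs(o["qd"]).max(),o["q"][1])
h=ok&(np.hypot(T[...,0],T[...,1])<.024)&(T[...,2]<.13)&(T[...,2]>.05); print("lens z",np.percentile(T[h][:,2],[98,99.5,100]))
tip=o["ee_pos"]+.1035*d; L=np.array([.6717,.1474,.092]); v=L-tip
print("dist",np.linalg.norm(v),"miss",v-d*(v@d),"tilt",np.degrees(np.arccos(-d[2])))
p=bot.camera("top"); C,k=cloud(p); Q=C[k&(C[...,2]>.078)&(C[...,2]<.088)&(abs(C[...,0]-.45)<.08)&(abs(C[...,1]+.15)<.05)]; print("knob",np.median(Q,0))
```

```text
axis offs [array([ 0.0006, -0.0005]), array([ 0.0008, -0.0006]), array([ 0.0007, -0.0007])] qd 0.10313174361445511 -43.43398820079928
lens z [0.1002 0.1033 0.1042]
dist 0.20096427530570332 miss [-0.0033 -0.0013 -0.0032] tilt 41.96494767489071
knob [ 0.4894 -0.1566  0.0843]
```

Request:
play_rows([
  {"linear": [-0.3, -0.1, -0.3], "grip": 255, "delta_rot": [0, 0, 0]},
  {"linear": [-0.3, -0.1, -0.3], "grip": 255, "delta_rot": [0, 0, 0]},
  {"linear": [-0.3, -0.1, -0.3], "grip": 255, "delta_rot": [0, 0, 0]},
  {"linear": [-0.3, -0.1, -0.3], "grip": 255, "delta_rot": [0, 0, 0]},
  {"linear": [-0.3, -0.1, -0.3], "grip": 255, "delta_rot": [0, 0, 0]},
  {"linear": [-0.3, -0.1, -0.3], "grip": 255, "delta_rot": [0, 0, 0]},
  {"linear": [-0.3, -0.1, -0.3], "grip": 255, "delta_rot": [0, 0, 0]},
  {"linear": [-0.3, -0.1, -0.3], "grip": 255, "delta_rot": [0, 0, 0]},
])

```text
time: 12.85
ee_pos: [0.4738, 0.1016, 0.3186]
tcp_rot: [138.7, -8.1, 94.0]
wrist_force: [0.5, -0.3, -1.5]
opening: 0.027
grasp_force: 60.5
```

Run:
```python
from h import *
o=bot.get_obs(); d=Rn.from_euler("xyz",o["tcp_rot"],degrees=True).as_matrix()[:,2]
tip=o["ee_pos"]+.1035*d; v=np.array([.6717,.1474,.092])-tip; e=v-d*(v@d)
print("dist",np.linalg.norm(v),"miss",e,o["time"])
if np.linalg.norm(e)<.003: print(bot.job_done())
```

```text
dist 0.20082061307354807 miss [-0.0003 -0.0003 -0.0004] 12.85
the job is handed in; nothing more can be done
None
```

The job is handed in at 12.85 s, no verdict came back: the keeper is fully open, and the torch is held about 20 cm from the middle of the wine label, about 42° from vertical, aimed within 1 mm of my label estimate.

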